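# Balance the weighted beam on the knife edge and mark the point

## Task

Slide the wooden beam with the brass block along the knife edge of the stand, without lifting it off or letting it fall, until it balances there level and free of the black rest, and let go of it. Then mark the balance point: set the green saddle astride the beam, upright and directly above the knife edge, so that the beam stays balanced. Leave the yellow saddle alone.

Things in the scene. Friction and masses are not known exactly. Their poses are not given: they have to be found in the camera images.
- knife_edge (a point): Middle of the top of the knife edge, z 60 mm: a blunt steel ridge on a fixed stand with a blue base (100 x 200 x 10 mm). The ridge is 60 mm long (this frame's x) and flat on top for 20 mm (10 mm each side of this point along y), flanks spreading to 20 mm at the base. A black rest of equal height, 60 x 16 mm, stands 100 mm away towards +y. The beam lies along y across both.
- beam_centre (a point): Mid-length, mid-height of the loose dark wood beam: 260 mm long (y), 24 wide (x), 14 high, 140 g. A brass block (24 x 24 x 18 mm high) sits on top 110 mm towards +y. Balance point: 70 mm towards +y. It starts 55-85 mm to the rest's side of the edge, so slide the beam towards -y; it tips if left over 10 mm off. Grip across the width 60-120 mm towards -y of this point; nearer, fingers may meet the ridge.
- green_saddle_grip (a point): Green plastic saddle, 35 g, loose, upright on two feet. 44 mm wide (x) at the feet, 22 thick (y), 64 tall; above 20 mm it is a tab 24 (x) x 22 mm. The slot between the feet runs along y, 32 wide, 10 deep, and goes over the beam; its roof rests on the beam's top (z 74 mm). This point is on the tab's centre line, 40 mm above the feet; it is at z 104 mm when seated.
- yellow_saddle_grip (a point): A yellow saddle of the same shape and size, not used here; to be left where it stands. The point is on its tab, 40 mm above the feet.
There are look-alikes about, which are no part of the job. There is more than one size of the part that bears green_saddle_grip; the job needs the smaller. What is shaped like the part that bears knife_edge but purple is not meant.

How it is judged:
By the outcome, as a careful person would: the job done as asked, in the order asked, and still so for the second after the job is handed in, with the robot touching nothing.
It also fails if it takes over 61 s, if anything falls off the work surface, if the arm or the gripper's body presses on something with over 40 N, if the wrist force passes 120 N, or if a joint passes its speed limit or range.

## Robot

A 6-joint arm with a two-finger parallel gripper is mounted at the origin on the work surface. World frame = base frame: x ahead of the robot, y to its left, z up, the work surface at z = 0. Lengths are in m, angles in degrees, forces in N, time in s.
With the tool pointing down it reaches from about 0.4 to 0.825 m from the base axis. Payload 7 kg.
Tool frame: the origin (TCP) lies on the mounting face of the last link; the fingertips stand 178 mm ahead of it and the grasp point (between the pads) lies 159 mm ahead of it (ctrl.tip_extent is the distance from the TCP to the fingertips, in m); z points along the fingers, y is the direction in which the jaws open and shut (so a half turn about z gives the same grasp; the last joint's range is limited). The gripper opens to 88 mm and grips with 3 to 60 N. Pads are 19 mm wide; open, the fingers measure 130 mm over their backs; the gripper's body (78 mm by 193 mm) begins 47 mm behind the grasp point.
Start: joints at [85.491, 20.546, 0.682, 0, -70.136, -16.507], TCP at [0.242, 0.63, 0.405] pointing down, gripper open.
Joint ranges: [-176.03, 176.03], [-82.01, 121.73], [-58.28, 71.71], [-173.87, 95.51], [-174.79, -0.11], [-173.66, 173.66]. Speed limits (degrees/s): [136.94, 136.94, 172.46, 180, 180, 180].

## Interface

Orientations are given as [roll, pitch, yaw] about the fixed x, y, z axes, in that order (R = Rz(yaw) Ry(pitch) Rx(roll)).
In Python, from plant import ctrl gives the robot as it stands. The module is installed in compiled form; this text tells all that it offers.
- The arm moves only by the tool carry_out, never from a script. Its argument "moves" is text: rows parted by semicolons, each of 7 numbers parted by spaces: the finger opening in m, from 0 to 0.0876, then the shift along the tool's x, y, z in m, then the turn, a rotation vector about the tool's x, y, z in rad. A call has 1 to 20 rows; each row is the pose to reach, as a shift and turn from the pose commanded when the call began, along the tool's axes at that moment; what a row does not reach only later rows make up. A row lasts 1/10 s, in which the tool goes at most 50 mm and 8.59 degrees, less where a joint would pass 70% of its speed; a pose out of reach is approached as far as the arm can. A call with a gripper value outside its range is refused whole. The fingers move at their own pace and stop on an object; the grip force is fixed at half the most. Time passes only in rows, so rows that repeat a pose let the fingers close. It gives the time, the measured TCP pose, the force and the opening at its end, in the units of the state.
- ctrl.get_obs(): the state, without advancing time (a new reading comes with each control period).
- ctrl.snapshot(name): name is "scene" or "top"; returns a dict with "image" (400x640x3 uint8, red, green, blue), "K" (3x3 intrinsics, pixels), "R" (3x3) and "t" (3): a world point X has camera coordinates R X + t. Camera axes: x right, y down, z forward; pixel columns grow to the right and rows downward; lengths in m; the calibration is good to about 2 mm. A picture is of the moment at which its call begins. There is no depth.
- ctrl.close_job(): hands the job in, once; it reports no verdict.
Trained networks look in a picture, given as the dict that the camera call returned (one of the last four; its "shot" number tells which), for a name from the list of things; names that differ only in an ending like _2 or _b are one class to them, and where a whole thing is asked for, a point or a joint stands for the part that bears it (a point fixed in the world has none). Each returns a list of dicts, best first, with "confidence" (0 to 1); they miss things now and then, are a little off and sometimes report something else, mostly with a low value. They report only what shows in the picture. A call takes as long as a camera call. They do not tell look-alikes from the thing itself.
- ctrl.recognise(picture, label): "extent" ([left, top, right, bottom] in pixels, round what is visible of it).
- ctrl.trace(picture, label): "region" (400x640 bool, what is visible of it) and "extent" ([left, top, right, bottom] in pixels, round what is visible of it).
- ctrl.mark_of(picture, label): "at" ([row, column] in pixels: a listed point, or the origin of a listed thing).
The state is a dict: "clock": time; "joint_pos": joint angles; "qvel": joint speeds; "tau": joint torques, N m; "tool_pos": TCP position; "orientation": TCP orientation; "force": force on the tool from outside, world axes, zero at the start; "moment": the same for the moment, N m; "opening": finger opening in m.
Only numpy, scipy, OpenCV 4.12 (cv2) and the standard library are available. Lean on these libraries where they do the work, as an engineer would, in place of code of your own. Each camera call takes 0.05 s, during which the arm holds its last target.

## Working session

There is one attempt and no reset: what is moved stays moved. The work goes in short steps, Python scripts to look and compute and a tool call to move; the robot and the scene stay as the last step left them, time stands still between calls to the robot, and variables do not carry over. Pictures are saved under pics/ and viewed, and the job is handed in when it is done.

Besides the shell and the picture viewer there is one more tool, called after "Emit:" by a JSON object that holds its "name" and its "arguments", one argument or row to a line. carry_out: Moves the arm, as the interface text tells. Its arguments: {"type":"object","properties":{"moves":{"type":"string"}},"required":["moves"]}

```bash
mkdir -p pics; cat > h.py <<'E'
import numpy as np, cv2
from plant import ctrl
from scipy.spatial.transform import Rotation as Ro
def snap(n,f):
    p=ctrl.snapshot(n); cv2.imwrite('pics/'+f+'.png',p['image'][:,:,::-1]); return p
def ray(p,rc):
    K,R,t=map(np.array,(p['K'],p['R'],p['t'])); d=R.T@np.linalg.solve(K,[rc[1],rc[0],1.]); return -R.T@t,d
def atz(p,rc,z):
    c,d=ray(p,rc); return c+d*(z-c[2])/d[2]
def tri(p1,a,p2,b):
    c1,d1=ray(p1,a);c2,d2=ray(p2,b); s=np.linalg.lstsq(np.c_[d1,-d2],c2-c1,rcond=None)[0]
    x,y=c1+d1*s[0],c2+d2*s[1]; return (x+y)/2,np.linalg.norm(x-y)
def pix(p,X):
    K,R,t=map(np.array,(p['K'],p['R'],p['t'])); v=K@(R@np.array(X)+t); return v[1]/v[2],v[0]/v[2]
def totool(X):
    o=ctrl.get_obs(); R=Ro.from_euler('xyz',o['orientation'],degrees=True); return R.inv().apply(np.array(X)-o['tool_pos'])
E
python3 - <<'E'
from h import *
np.set_printoptions(precision=4,suppress=True)
o=ctrl.get_obs(); print(o)
for n in ('scene','top'):
    p=snap(n,n+'0'); print(n, 'cam',-np.array(p['R']).T@p['t'])
    for l in ('knife_edge','beam_centre','green_saddle_grip','yellow_saddle_grip'):
        zz={'knife_edge':.06,'beam_centre':.067}.get(l,.04)
        for m in ctrl.mark_of(p,l): print(l,np.round(m['at'],1),round(m['confidence'],2),atz(p,m['at'],zz))
E
```

```text
{'clock': 0.0, 'joint_pos': array([ 85.4912,  20.5932,   0.6329,  -0.0204, -70.1364, -16.5071]), 'qvel': array([-0.0291,  0.0788, -0.0845, -0.0264, -0.0064, -0.0341]), 'tau': array([ -0.0023, -58.2707,  29.3049,   6.997 ,   0.0068,  -0.0002]), 'tool_pos': array([0.242 , 0.6299, 0.4037]), 'orientation': array([179.9019,  -0.009 , -21.0229]), 'force': array([ 0.1668, -0.7741, -0.1244]), 'moment': array([-0.0312,  0.0188,  0.0088]), 'opening': 0.08739268077924145}
scene cam [0.9853 0.4866 0.8005]
knife_edge [126.  276.4] 0.69 [ 0.348  -0.2861  0.06  ]
knife_edge [201.  297.3] 0.64 [ 0.5219 -0.013   0.06  ]
beam_centre [197.8 294.5] 0.77 [ 0.5236 -0.0213  0.067 ]
green_saddle_grip [318.9 400.7] 0.93 [0.589  0.3643 0.04  ]
green_saddle_grip [201.8 299.3] 0.49 [ 0.5077 -0.0207  0.04  ]
yellow_saddle_grip [258.7 396.9] 0.68 [0.4724 0.2694 0.04  ]
top cam [0.3387 0.0706 1.0154]
knife_edge [245.2 465.7] 0.73 [ 0.3619 -0.279   0.06  ]
knife_edge [181.7 346.4] 0.64 [ 0.5163 -0.0085  0.06  ]
beam_centre [182.4 355.2] 0.93 [ 0.5129 -0.0285  0.067 ]
green_saddle_grip [133.  218.2] 0.58 [0.6472 0.2992 0.04  ]
green_saddle_grip [155.9 184.6] 0.55 [0.5912 0.3791 0.04  ]
yellow_saddle_grip [202.7 231.7] 0.46 [0.4747 0.2643 0.04  ]
```

View pics/scene0.png

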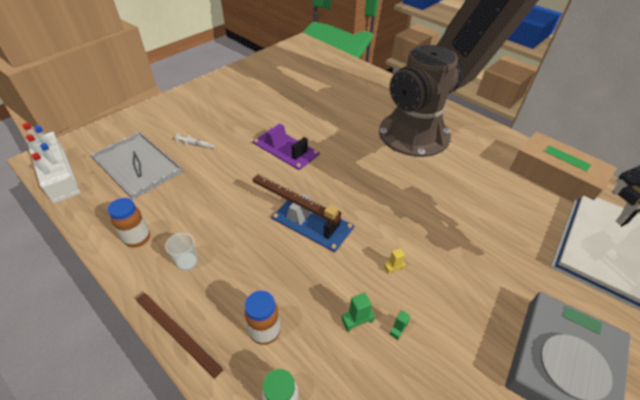

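View pics/top0.png

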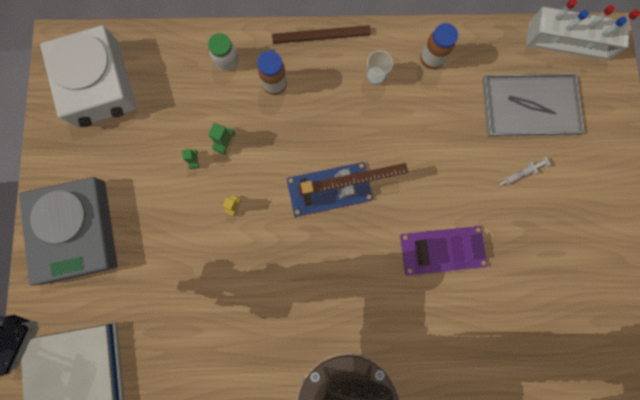

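The scene picture shows:
- **Green saddles:** a small one at (r319, c401) and a big one at (r310, c360).
- **Stands:** the blue one at (r222, c313) and the purple one at (r145, c285).
- **Beams:** the one with the brass block on the blue stand at (r197, c295) and a bare loose one at (r335, c180).
- **Yellow saddle:** (r260, c397).

I choose the small green saddle, the blue stand and the brass-block beam. Next I check these in close crops and measure them.

```bash
python3 - <<'E'
from h import *
np.set_printoptions(precision=4,suppress=True)
S=snap('scene','s1');T=snap('top','t1')
a=cv2.resize(T['image'][130:230,270:420],None,fx=5,fy=5,interpolation=cv2.INTER_CUBIC)[:,:,::-1]
cv2.imwrite('pics/ct.png',a)
a=cv2.resize(S['image'][160:260,240:370],None,fx=6,fy=6,interpolation=cv2.INTER_CUBIC)[:,:,::-1]
cv2.imwrite('pics/cs.png',a)
a=cv2.resize(S['image'][280:350,330:430],None,fx=6,fy=6,interpolation=cv2.INTER_CUBIC)[:,:,::-1]
b=cv2.resize(T['image'][110:180,160:260],None,fx=6,fy=6,interpolation=cv2.INTER_CUBIC)[:,:,::-1]
cv2.imwrite('pics/cg.png',cv2.resize(np.vstack([a,b]),None,fx=.7,fy=.7))
for l in ('knife_edge','beam_centre','green_saddle_grip'):
  for P,n in((S,'S'),(T,'T')):
    for m in ctrl.trace(P,l): 
        r=m['region'];ys,xs=np.nonzero(r);print(l,n,m['confidence'],m['extent'],r.sum())
        z=.074 if l[0]=='b' else .01
        if l[0]=='b':
            pts=np.array([atz(P,(y,x),z)[:2] for y,x in zip(ys,xs)]);c,(w,h),ang=cv2.minAreaRect(pts.astype(np.float32)*1000);print('rect mm',c,w,h,ang)
# blue base
for P,n in((S,'S'),(T,'T')):
    hsv=cv2.cvtColor(P['image'],cv2.COLOR_RGB2HSV);m=cv2.inRange(hsv,(100,90,30),(122,255,255))
    nn,lab,st,ce=cv2.connectedComponentsWithStats(m)
    x,y=(345,205) if n=='T' else (305,235)
    for i in range(1,nn):
        if st[i,4]>60: print(n,i,st[i],ce[i])
for (s,t) in (((318.9,400.7),(155.9,184.6)),):
    print(tri(S,s,T,t))
E
```

```text
knife_edge S 0.75 [268.2, 201.6, 353.7, 252.3] 1921
knife_edge S 0.61 [254.4, 122.7, 318.1, 171.3] 1462
knife_edge T 0.72 [400.5, 225.3, 485.2, 276.4] 3470
beam_centre S 0.79 [251.8, 173.2, 341.2, 223.2] 1050
rect mm (521.3272094726562, -21.196395874023438) 48.385902404785156 264.39276123046875 11.317400932312012
beam_centre S 0.64 [386.1, 251.2, 403.8, 273.3] 316
rect mm (502.5745544433594, 281.5302429199219) 71.75518798828125 38.830169677734375 12.787858009338379
beam_centre S 0.48 [387.5, 309.8, 411.2, 339.5] 350
rect mm (616.9296264648438, 373.77301025390625) 64.24063873291016 24.49622917175293 11.874183654785156
beam_centre T 0.96 [298.1, 167.3, 409.1, 197.3] 1216
rect mm (520.1815185546875, -21.688278198242188) 28.986915588378906 259.0412902832031 10.285564422607422
green_saddle_grip S 0.9 [341.0, 293.4, 373.5, 333.3] 800
green_saddle_grip S 0.56 [385.6, 250.7, 402.7, 270.8] 345
green_saddle_grip T 0.88 [207.1, 123.3, 235.1, 156.1] 517
green_saddle_grip T 0.6 [178.2, 148.2, 198.1, 170.2] 271
S 1 [403   0  38   9 209] [420.5502   2.7464]
S 2 [ 508    5   54   43 1276] [535.4232  26.3135]
S 5 [108 198  27  21 443] [121.1625 208.1535]
S 6 [556 199  84 107 228] [584.7325 262.4561]
S 7 [ 272  201   81   50 1214] [314.916  227.8731]
S 8 [245 291  30  30 697] [259.5165 305.2109]
T 1 [578  10  11   9  64] [583.0156  14.0156]
T 2 [616  17  11   9  65] [620.7692  21.0154]
T 3 [433  24  25  24 453] [444.9868  35.17  ]
T 4 [258  51  24  25 463] [269.2786  62.7473]
T 5 [ 289  164   78   51 1060] [321.6877 192.0349]
T 27 [109 325   9  75 230] [112.9435 362.4739]
(array([0.5912, 0.3707, 0.0507]), np.float64(0.01136965375287696))
```

View pics/ct.png

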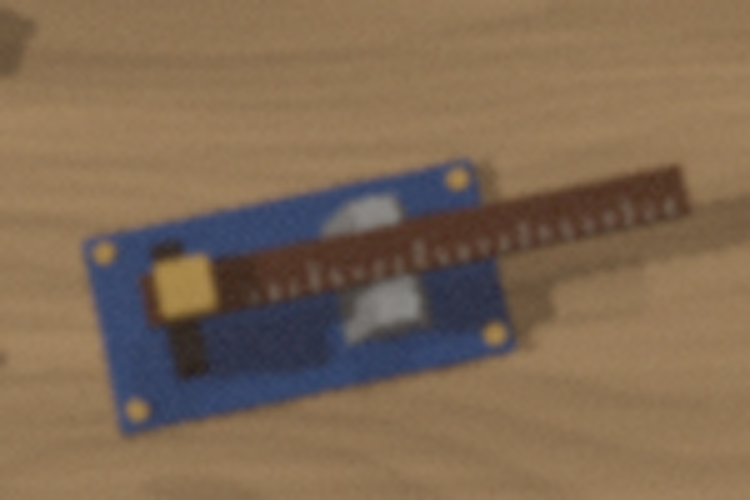

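View pics/cs.png

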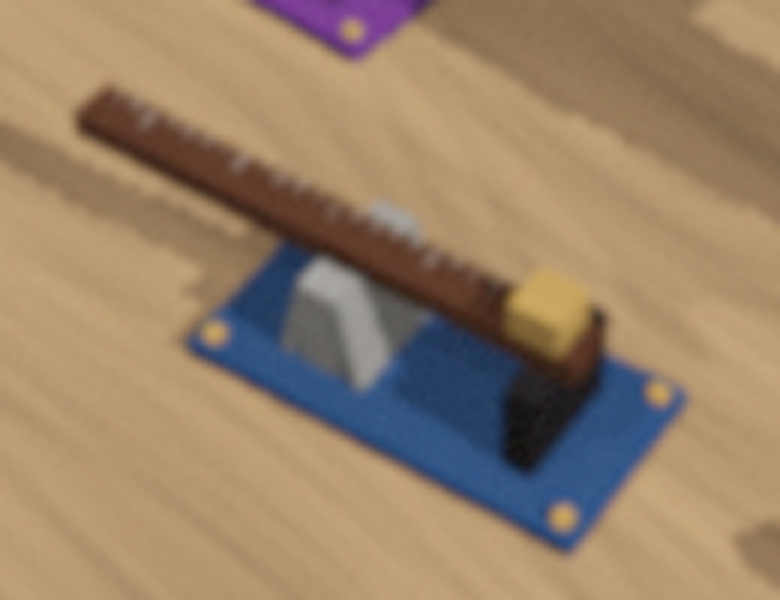

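View pics/cg.png

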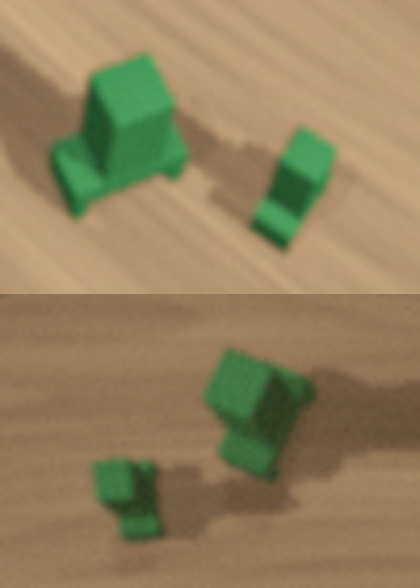

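Crops confirm the choice: the small green saddle is right of the big one in scene (c401) and lower left in top (r157, c187). The brass block sits over the black rest, with the ridge about 70 px to its right. Now I'll fit box models to both views for precise poses.

```bash
cat > fit.py <<'E'
from h import *
from scipy.optimize import minimize, differential_evolution
from scipy.spatial import ConvexHull
SS=4
def box(cx,cy,z0,z1,wx,wy,wx0=None,wy0=None):
    wx0=wx0 or wx; wy0=wy0 or wy
    return np.array([[cx+sx*(a/2),cy+sy*(b/2),z] for z,a,b in((z0,wx0,wy0),(z1,wx,wy)) for sx in(-1,1) for sy in(-1,1)])
def place(V,x,y,yaw,rx=0,z=0):
    return Ro.from_euler('xz',[rx,yaw],degrees=True).apply(V)+[x,y,z]
def draw(im,P,V,val,win):
    K,R,t=map(np.array,(P['K'],P['R'],P['t'])); u=(K@(R@V.T+t[:,None])).T; u=u[:,:2]/u[:,2:]
    q=((u-[win[0],win[1]]+.5)*SS-.5)
    h=cv2.convexHull(q.astype(np.float32)).round().astype(np.int32)
    cv2.fillConvexPoly(im,h,val)
SAD=[box(s*.019,0,0,.010,.006,.022) for s in(-1,1)]+[box(0,0,.010,.020,.044,.022),box(0,0,.020,.064,.024,.022)]
def lo(im): return cv2.resize(im,None,fx=1/SS,fy=1/SS,interpolation=cv2.INTER_AREA)
E
python3 - <<'E'
from fit import *
np.set_printoptions(precision=4,suppress=True)
S=ctrl.snapshot('scene');T=ctrl.snapshot('top')
def sadfit(hl,hh,wins,x0):
    ms=[]
    for P,w in zip((S,T),wins):
        hsv=cv2.cvtColor(P['image'],cv2.COLOR_RGB2HSV)[w[1]:w[3],w[0]:w[2]]
        ms.append((cv2.inRange(hsv,hl,hh)>0).astype(np.float32))
    def cost(q):
        c=0
        for P,w,m in zip((S,T),wins,ms):
            im=np.zeros(((w[3]-w[1])*SS,(w[2]-w[0])*SS),np.float32)
            for b in SAD: draw(im,P,place(b,*q),1.,w)
            c+=((lo(im)-m)**2).sum()
        return c
    r=differential_evolution(cost,[(x0[0]-.03,x0[0]+.03),(x0[1]-.03,x0[1]+.03),(-90,90)],seed=0,maxiter=80,popsize=12,polish=False)
    return r.x,r.fun,[m.sum() for m in ms]
print('green',sadfit((45,90,20),(80,255,255),[(382,302,420,350),(175,140,204,178)],(.59,.375)))
print('yellow',sadfit((22,130,60),(32,255,255),[(375,240,415,280),(215,188,248,222)],(.474,.266)))
# stand+beam
W=[(240,160,370,260),(280,150,420,225)]
L=[]
for P,w in zip((S,T),W):
    im=cv2.GaussianBlur(P['image'],(3,3),0);hsv=cv2.cvtColor(P['image'],cv2.COLOR_RGB2HSV)[w[1]:w[3],w[0]:w[2]].astype(int)
    h,s,v=hsv[...,0],hsv[...,1],hsv[...,2]
    blue=((h>98)&(h<125)&(s>90)).astype(np.float32)
    grey=((s<60)&(v>85)).astype(np.float32)
    brown=(((h<12)|(h>172))&(s>85)&(v<130)).astype(np.float32)
    L.append((blue,grey,brown))
    cv2.imwrite('pics/lab%d.png'%len(L),cv2.resize((np.dstack([blue,grey,brown])*255).astype(np.uint8),None,fx=5,fy=5,interpolation=0))
def rend(q,P,w):
    x,y,yaw,off,bx,by,byaw=q
    out=[]
    st=lambda V:place(V,x,y,yaw); bm=lambda V:place(V,bx,by,byaw)
    parts=[(st(box(0,off,0,.01,.1,.2)),1),(st(box(0,0,.01,.06,.06,.02,.06,.04)),2),(st(box(0,.1,.01,.06,.06,.016)),3),(bm(box(0,0,.06,.074,.024,.26)),4),(bm(box(0,.11,.074,.092,.024,.024)),5)]
    im=np.zeros(((w[3]-w[1])*SS,(w[2]-w[0])*SS),np.uint8)
    for V,i in parts: draw(im,P,V,i,w)
    return [lo((im==i).astype(np.float32)) for i in(1,2,4)]
def cost(q):
    return sum(((a-b)**2).sum() for P,w,l in zip((S,T),W,L) for a,b in zip(rend(q,P,w),l))
r=differential_evolution(cost,[(.49,.54),(-.04,.01),(0,25),(.02,.08),(.5,.54),(-.05,0),(5,20)],seed=0,maxiter=150,popsize=10,polish=False)
print(r.x,r.fun,[[c.sum() for c in l] for l in L])
q=r.x
d=Ro.from_euler('z',-q[2],degrees=True).apply([q[4]-q[0],q[5]-q[1],0]);print('beam in stand',d)
for i,(P,w) in enumerate(zip((S,T),W)):
    cv2.imwrite('pics/ren%d.png'%(i+1),cv2.resize((np.dstack(rend(q,P,w))*255).astype(np.uint8),None,fx=5,fy=5,interpolation=0))
a=[cv2.resize(cv2.imread('pics/%s%d.png'%(n,i)),(400,290)) for i in(1,2) for n in('lab','ren')]
cv2.imwrite('pics/cmp.png',np.vstack([np.hstack(a[:2]),np.hstack(a[2:])]))
E
```

```text
green (array([ 0.5903,  0.3677, 10.9501]), np.float64(118.703125), [np.float32(296.0), np.float32(188.0)])
yellow (array([  0.472 ,   0.2678, -24.6679]), np.float64(97.9921875), [np.float32(306.0), np.float32(180.0)])
[ 0.5177 -0.0089 12.8437  0.0374  0.5231 -0.0242 11.3561] 2618.0625 [[np.float32(1211.0), np.float32(499.0), np.float32(617.0)], [np.float32(1095.0), np.float32(515.0), np.float32(622.0)]]
beam in stand [ 0.0019 -0.0161  0.    ]
```

View pics/cmp.png

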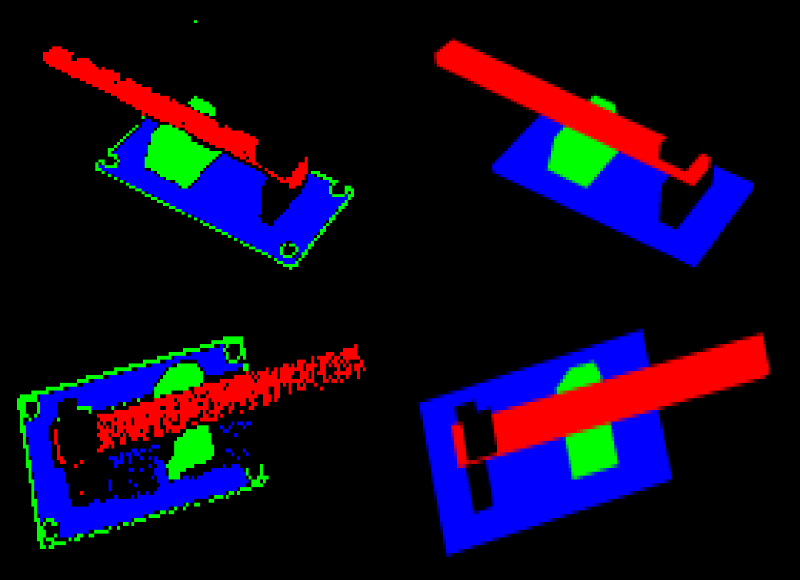

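The fit puts the knife at (0.518, -0.009) with yaw about 12°. The beam centre is about 16 mm on the -y side of it, so the slide is about 54 mm, which is in the stated range. Green saddle: (0.590, 0.368), yaw 11°. Next, the first move over the beam's grip point.

```bash
python3 - <<'E'
from h import *
print(totool([.541,-.1125,.33]))
E
```

```text
[0.54533915 0.5859513  0.07466914]
```

Emit:
{"name": "carry_out", "arguments": {
  "moves": "0.06 0.545 0.586 0.075 0 0 1.0;0.06 0.545 0.586 0.075 0 0 1.0;0.06 0.545 0.586 0.075 0 0 1.0;0.06 0.545 0.586 0.075 0 0 1.0;0.06 0.545 0.586 0.075 0 0 1.0;0.06 0.545 0.586 0.075 0 0 1.0;0.06 0.545 0.586 0.075 0 0 1.0;0.06 0.545 0.586 0.075 0 0 1.0;0.06 0.545 0.586 0.075 0 0 1.0;0.06 0.545 0.586 0.075 0 0 1.0;0.06 0.545 0.586 0.075 0 0 1.0;0.06 0.545 0.586 0.075 0 0 1.0;0.06 0.545 0.586 0.075 0 0 1.0;0.06 0.545 0.586 0.075 0 0 1.0;0.06 0.545 0.586 0.075 0 0 1.0;0.06 0.545 0.586 0.075 0 0 1.0;0.06 0.545 0.586 0.075 0 0 1.0;0.06 0.545 0.586 0.075 0 0 1.0;0.06 0.545 0.586 0.075 0 0 1.0;0.06 0.545 0.586 0.075 0 0 1.0"
}}

```text
clock: 3.0
tool_pos: [0.5405, -0.1113, 0.3301]
orientation: [-180.0, 0.0, -78.2]
force: [0.0, -0.7, -0.2]
opening: 0.0603
```

```bash
python3 - <<'E'
from h import *
S=snap('scene','s2');o=ctrl.get_obs();print({k:np.round(o[k],4) for k in('clock','joint_pos','tool_pos','orientation','opening')});print(totool([.541,-.1125,.226]))
cv2.imwrite('pics/s2c.png',cv2.resize(S['image'][60:260,200:420],None,fx=3,fy=3)[:,:,::-1])
E
```

```text
{'clock': np.float64(3.05), 'joint_pos': array([ 8.71390e+00,  1.25472e+01, -2.09595e+01, -2.40000e-03,
       -5.64483e+01,  3.08530e+00]), 'tool_pos': array([ 0.5405, -0.1112,  0.3302]), 'orientation': array([-1.799548e+02, -4.000000e-04, -7.820210e+01]), 'opening': np.float64(0.0599)}
[ 0.00138375 -0.00014884  0.10416231]
```

View pics/s2c.png

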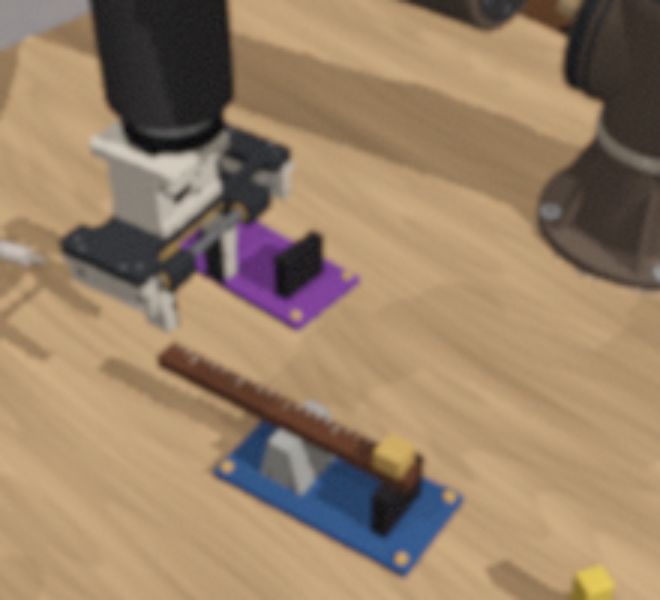

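The jaws straddle the beam's free end, so I descend. The fingertips will sit at about z 0.048.

Emit:
{"name": "carry_out", "arguments": {
  "moves": "0.06 0.001 0 0.04 0 0 0;0.06 0.001 0 0.07 0 0 0;0.06 0.001 0 0.09 0 0 0;0.06 0.001 0 0.104 0 0 0;0.06 0.001 0 0.104 0 0 0;0.06 0.001 0 0.104 0 0 0"
}}

```text
clock: 3.65
tool_pos: [0.5411, -0.1126, 0.2263]
orientation: [-180.0, -0.0, -78.2]
force: [0.2, 0.7, 0.6]
opening: 0.0602
```

```bash
python3 - <<'E'
from h import *
S=snap('scene','s3');T=snap('top','t3');o=ctrl.get_obs();print({k:np.round(o[k],4) for k in('clock','tool_pos','force','opening')})
a=cv2.resize(S['image'][120:250,220:360],(560,520))[:,:,::-1]
b=cv2.resize(T['image'][130:230,280:430],(560,373))[:,:,::-1]
cv2.imwrite('pics/c3.png',cv2.resize(np.vstack([a,b]),None,fx=.65,fy=.65))
E
```

```text
{'clock': np.float64(3.75), 'tool_pos': array([ 0.5414, -0.1128,  0.2269]), 'force': array([0.6679, 0.4316, 0.7095]), 'opening': np.float64(0.0601)}
```

View pics/c3.png

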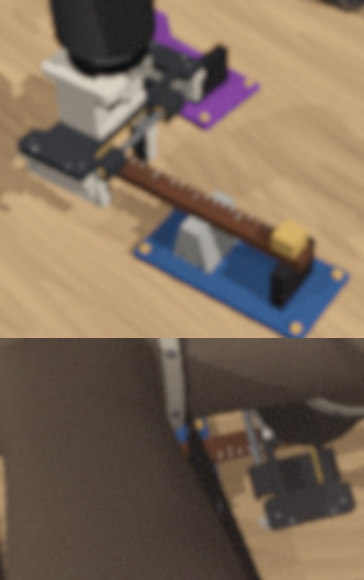

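The fingers straddle the beam in the scene view; in the top view the arm hides most of it. Closing.

Emit:
{"name": "carry_out", "arguments": {
  "moves": "0.035 0 0 0 0 0 0;0.03 0 0 0 0 0 0;0.025 0 0 0 0 0 0;0.02 0 0 0 0 0 0;0.015 0 0 0 0 0 0;0.01 0 0 0 0 0 0;0.01 0 0 0 0 0 0"
}}

```text
clock: 4.45
tool_pos: [0.541, -0.1134, 0.2257]
orientation: [-180.0, -0.0, -78.3]
force: [-0.5, -0.3, 0.9]
opening: 0.0236
```

```bash
cat >> fit.py <<'E'
def cs(P,w):
    hsv=cv2.cvtColor(P['image'],cv2.COLOR_RGB2HSV)[w[1]:w[3],w[0]:w[2]].astype(int)
    h,s,v=hsv[...,0],hsv[...,1],hsv[...,2]
    return h,s,v
def brasspt(P,w,f):
    h,s,v=cs(P,w)
    m=((h>=17)&(h<=28)&(s>125)&(v>120)).astype(np.uint8)
    n,lab,st,ce=cv2.connectedComponentsWithStats(m)
    print([ (st[i].tolist(),np.round(ce[i]+w[:2],1).tolist()) for i in range(1,n) if st[i,4]>25])
E
python3 - <<'E'
from fit import *
o=ctrl.get_obs();print({k:np.round(o[k],4) for k in('clock','tool_pos','orientation','force','moment','opening')})
S=snap('scene','s4')
brasspt(S,(240,160,370,260),'')
cv2.imwrite('pics/c4.png',cv2.resize(S['image'][120:250,220:360],(700,600),interpolation=cv2.INTER_CUBIC)[:,:,::-1])
E
```

```text
{'clock': np.float64(4.45), 'tool_pos': array([ 0.541 , -0.1134,  0.2257]), 'orientation': array([-1.799937e+02, -2.700000e-03, -7.831600e+01]), 'force': array([-0.5331, -0.2894,  0.8927]), 'moment': array([ 0.0365, -0.0786, -0.0132]), 'opening': np.float64(0.0236)}
[([85, 46, 14, 13, 126], [331.1, 211.8])]
```

View pics/c4.png

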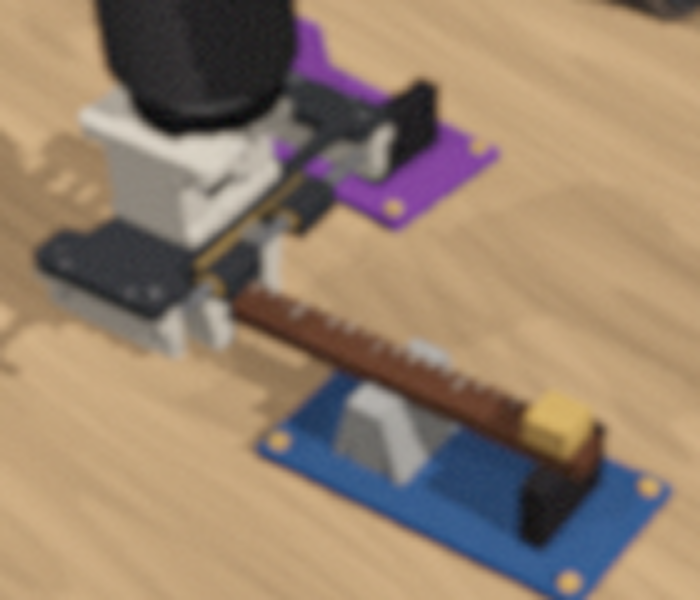

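The beam is held at 23.6 mm opening and nothing moved. The brass block is at (r212, c331). Sliding about 54 mm along tool +x, which is the stand's -y.

Emit:
{"name": "carry_out", "arguments": {
  "moves": "0.01 0.006 0 0 0 0 0;0.01 0.012 0 0 0 0 0;0.01 0.018 0 0 0 0 0;0.01 0.024 0 0 0 0 0;0.01 0.030 0 0 0 0 0;0.01 0.036 0 0 0 0 0;0.01 0.042 0 0 0 0 0;0.01 0.048 0 0 0 0 0;0.01 0.054 0 0 0 0 0;0.01 0.054 0 0 0 0 0;0.01 0.054 0 0 0 0 0"
}}

```text
clock: 5.6
tool_pos: [0.5518, -0.1666, 0.2257]
orientation: [180.0, -0.0, -78.3]
force: [-0.4, 0.2, -0.3]
opening: 0.0239
```

```bash
cat > bf.py <<'E'
from fit import *
np.set_printoptions(precision=4,suppress=True)
WS=(240,140,370,260)
def full(S,x0,fixoff=.0374):
    w=WS
    h,s,v=cs(S,w)
    blue=((h>98)&(h<125)&(s>90)).astype(np.float32)
    grey=((s<60)&(v>85)).astype(np.float32); 
    brass=((h>=17)&(h<=28)&(s>125)&(v>120)).astype(np.float32)
    brown=(((h<15)|(h>172))&(s>85)&(v<130)).astype(np.float32)
    lab=(blue,grey,brown,brass)
    K=cv2.erode(cv2.dilate(blue+grey+brown+brass,np.ones((5,5))),np.ones((3,3)))
    def rend(q):
        x,y,yaw,bx,by,byaw,rx=q
        st=lambda V:place(V,x,y,yaw); bm=lambda V:place(V-[0,0,.06],bx,by,byaw,rx,.06)
        parts=[(st(box(0,fixoff,0,.01,.1,.2)),1),(st(box(0,0,.01,.06,.06,.02,.06,.04)),2),(st(box(0,.1,.01,.06,.06,.016)),3),(bm(box(0,0,.06,.074,.024,.26)),4),(bm(box(0,.11,.074,.092,.024,.024)),5)]
        im=np.zeros(((w[3]-w[1])*SS,(w[2]-w[0])*SS),np.uint8)
        for V,i in parts: draw(im,S,V,i,w)
        return [lo((im==i).astype(np.float32)) for i in(1,2,4,5)]
    return lab,rend
E
python3 - <<'E'
from bf import *
o=ctrl.get_obs();print({k:np.round(o[k],4) for k in('clock','tool_pos','orientation','force','moment','opening')})
S=snap('scene','s5')
brasspt(S,(240,160,370,260),'')
cv2.imwrite('pics/c5.png',cv2.resize(S['image'][120:250,220:360],(700,600),interpolation=cv2.INTER_CUBIC)[:,:,::-1])
E
```

```text
{'clock': np.float64(5.6), 'tool_pos': array([ 0.5518, -0.1666,  0.2257]), 'orientation': array([179.9998,  -0.0114, -78.3334]), 'force': array([-0.4391,  0.1956, -0.3154]), 'moment': array([-0.1918, -0.1015,  0.0201]), 'opening': np.float64(0.0239)}
[([66, 37, 13, 13, 117], [312.3, 202.8])]
```

View pics/c5.png

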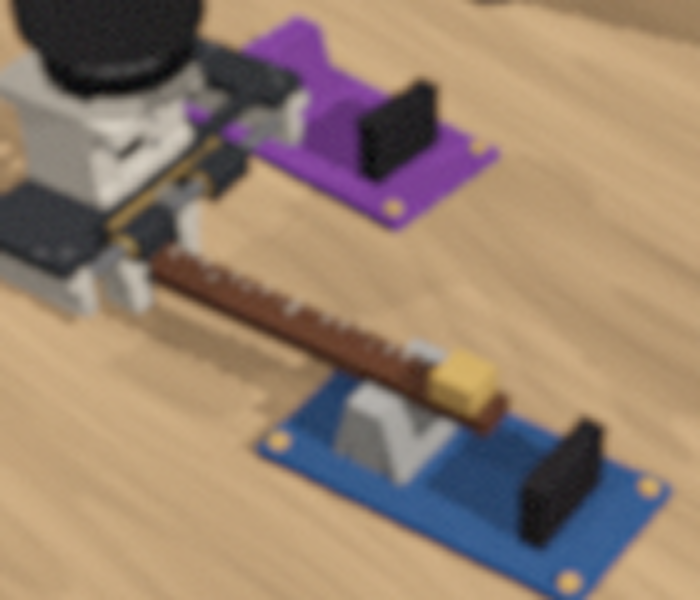

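The beam has cleared the rest and the brass block is at (r203, c312). Now I fit the beam relative to the knife in this same view.

```bash
cat >> bf.py <<'E'
def solve(S,off=None,rx0=0,name='x',rxfree=False,sad=None):
    x0=[.518,-.009,12.5,.535,-.078,11.7,.0374,0]
    lab,_=full(S,None)
    def f(q):
        rx=q[7] if rxfree else 0
        return full_r(q)
    w=WS
    def rend(q):
        x,y,yaw,d,lx,by,off,rx=q
        if not rxfree: rx=0
        # beam centre in stand frame (lx, d-0.07), rotate about knife
        st=lambda V:place(V,x,y,yaw)
        bm=lambda V:place(Ro.from_euler('xz',[rx,by],degrees=True).apply(V+[0,d-.07,-.06])+[lx,0,.06],x,y,yaw)
        parts=[(st(box(0,off,0,.01,.1,.2)),1),(st(box(0,0,.01,.06,.06,.02,.06,.04)),2),(st(box(0,.1,.01,.06,.06,.016)),3),(bm(box(0,0,.06,.074,.024,.26)),4),(bm(box(0,.11,.074,.092,.024,.024)),5)]
        im=np.zeros(((w[3]-w[1])*SS,(w[2]-w[0])*SS),np.uint8)
        for V,i in parts: draw(im,S,V,i,w)
        if sad is not None:
            for b in SAD: draw(im,S,place(b+[0,0,.064],*sad),6,w)
        return [lo((im==i).astype(np.float32)) for i in(1,2,4,5)]
    labs=lab
    # grey only near stand
    g=labs[1].copy(); m=np.zeros_like(g); m[45:85,30:85]=1; labs=(labs[0],g*m,labs[2],labs[3])
    ign=np.ones_like(g); ign[:, :38]*=1
    ign[:42,:48]=0
    def cost(q): return sum((wt*ign*(a-b)**2).sum() for a,b,wt in zip(rend(q),labs,(1,1,.7,2)))
    r=differential_evolution(cost,[(.505,.53),(-.022,.005),(7,18),(-.02,.07),(-.01,.01),(-4,4),(.03,.06),(-12,12) if rxfree else (-.01,.01)],seed=0,maxiter=150,popsize=8,polish=False)
    a=np.hstack([np.dstack(labs[:3]),np.dstack(rend(r.x)[:3])])
    cv2.imwrite('pics/f%s.png'%name,cv2.resize((a*255).astype(np.uint8),None,fx=3,fy=3,interpolation=0))
    return r.x,r.fun
E
python3 - <<'E'
from bf import *
S0=ctrl.snapshot('scene'); print('now',solve(S0,name='now'))
S1=dict(S0); S1['image']=cv2.imread('pics/s4.png')[:,:,::-1].copy(); print('before',solve(S1,name='bef'))
E
```

```text
now (array([ 0.5162, -0.0084, 11.4877,  0.0007,  0.0055, -1.9149,  0.0354,
        0.001 ]), np.float64(598.1539306640625))
before (array([ 0.5156, -0.0111, 12.0891,  0.0572,  0.0044, -1.9811,  0.0377,
       -0.0057]), np.float64(589.9742431640625))
```

View pics/fnow.png

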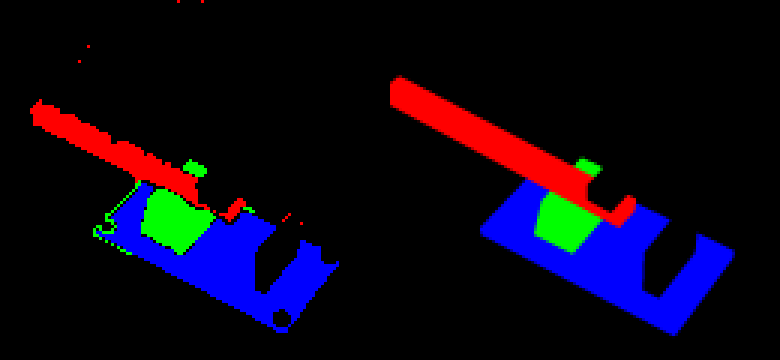

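The offset is +0.7 mm in this view, or about +3 mm from the earlier fit less the travel. I'll slide 2 mm more, then open.

Emit:
{"name": "carry_out", "arguments": {
  "moves": "0.01 0.002 0 0 0 0 0;0.01 0.002 0 0 0 0 0;0.026 0.002 0 0 0 0 0;0.028 0.002 0 0 0 0 0;0.030 0.002 0 0 0 0 0;0.032 0.002 0 0 0 0 0;0.034 0.002 0 0 0 0 0;0.034 0.002 0 0 0 0 0;0.034 0.002 0 0 0 0 0"
}}

```text
clock: 6.6
tool_pos: [0.5522, -0.1682, 0.2256]
orientation: [180.0, -0.0, -78.3]
force: [-0.1, -0.2, 0.7]
opening: 0.0335
```

```bash
python3 - <<'E'
from bf import *
o=ctrl.get_obs();print({k:np.round(o[k],4) for k in('clock','tool_pos','force','moment','opening')})
S=snap('scene','s6');brasspt(S,(240,160,370,260),'')
print(solve(S,name='n6',rxfree=True))
cv2.imwrite('pics/c6.png',cv2.resize(S['image'][120:250,220:360],(700,600),interpolation=cv2.INTER_CUBIC)[:,:,::-1])
E
```

```text
{'clock': np.float64(6.6), 'tool_pos': array([ 0.5522, -0.1682,  0.2256]), 'force': array([-0.1131, -0.2003,  0.6834]), 'moment': array([ 0.1107, -0.0635, -0.0153]), 'opening': np.float64(0.0335)}
[([65, 37, 14, 13, 117], [311.8, 202.8])]
(array([ 0.5151, -0.0096, 11.7384, -0.0013,  0.0049, -0.2184,  0.0369,
       -0.6828]), np.float64(613.8211059570312))
```

View pics/c6.png

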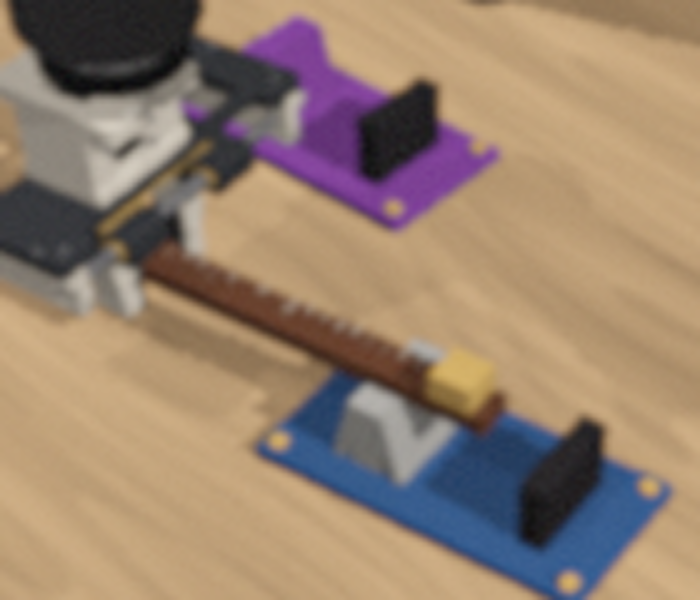

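The beam stays level and free of the fingers and the rest. I open further and go straight up, then look from both cameras.

Emit:
{"name": "carry_out", "arguments": {
  "moves": "0.045 0 0 0 0 0 0;0.055 0 0 0 0 0 0;0.06 0 0 0 0 0 0;0.06 0 0 0 0 0 0;0.06 0 0 -0.01 0 0 0;0.06 0 0 -0.03 0 0 0;0.06 0 0 -0.07 0 0 0;0.06 0 0 -0.12 0 0 0;0.06 0 0 -0.12 0 0 0"
}}

```text
clock: 7.55
tool_pos: [0.5542, -0.1686, 0.3538]
orientation: [-179.3, -0.2, -78.2]
force: [1.9, -0.7, 0.2]
opening: 0.0599
```

```bash
python3 - <<'E'
from bf import *
o=ctrl.get_obs();print({k:np.round(o[k],4) for k in('clock','tool_pos','orientation','opening')})
S=snap('scene','s7');T=snap('top','t7');brasspt(S,(240,160,370,260),'')
print(solve(S,name='n7',rxfree=True))
print(totool([.59,.368,.33]))
a=cv2.resize(S['image'][120:250,220:360],(560,520),interpolation=cv2.INTER_CUBIC)[:,:,::-1]
cv2.imwrite('pics/c7.png',a)
E
```

```text
{'clock': np.float64(7.55), 'tool_pos': array([ 0.5542, -0.1686,  0.3538]), 'orientation': array([-179.3423,   -0.2468,  -78.2323]), 'opening': np.float64(0.0599)}
[([65, 36, 14, 14, 118], [312.0, 202.6])]
(array([ 0.5163, -0.0121, 11.6665, -0.0003,  0.0052,  1.2071,  0.0398,
       -3.6919]), np.float64(592.4855346679688))
[-0.5175 -0.1454  0.0183]
```

View pics/c7.png

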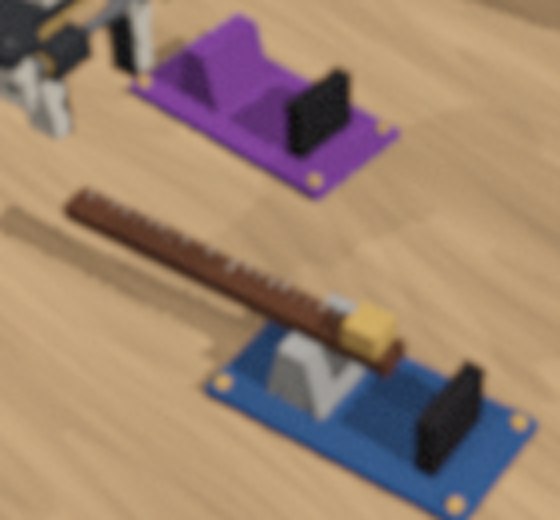

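The beam is balanced on the ridge with the gripper clear. Moving above the small green saddle.

Emit:
{"name": "carry_out", "arguments": {
  "moves": "0.06 -0.518 -0.147 0.016 0 0 0;0.06 -0.518 -0.147 0.016 0 0 0;0.06 -0.518 -0.147 0.016 0 0 0;0.06 -0.518 -0.147 0.016 0 0 0;0.06 -0.518 -0.147 0.016 0 0 0;0.06 -0.518 -0.147 0.016 0 0 0;0.06 -0.518 -0.147 0.016 0 0 0;0.06 -0.518 -0.147 0.016 0 0 0;0.06 -0.518 -0.147 0.016 0 0 0;0.06 -0.518 -0.147 0.016 0 0 0;0.06 -0.518 -0.147 0.016 0 0 0;0.06 -0.518 -0.147 0.016 0 0 0;0.06 -0.518 -0.147 0.016 0 0 0;0.06 -0.518 -0.147 0.016 0 0 0"
}}

```text
clock: 9.05
tool_pos: [0.591, 0.3681, 0.3288]
orientation: [179.9, -0.1, -78.3]
force: [0.4, -1.1, -0.0]
opening: 0.0599
```

```bash
python3 - <<'E'
from bf import *
o=ctrl.get_obs();print({k:np.round(o[k],4) for k in('clock','tool_pos','orientation','opening')})
S=snap('scene','s8');T=snap('top','t8');brasspt(S,(240,160,370,260),'')
a=cv2.resize(S['image'][230:370,320:480],(560,490),interpolation=cv2.INTER_CUBIC)[:,:,::-1]
b=cv2.resize(S['image'][120:250,220:360],(490,490),interpolation=cv2.INTER_CUBIC)[:,:,::-1]
cv2.imwrite('pics/c8.png',cv2.resize(np.hstack([a,b]),None,fx=.75,fy=.75))
print(totool([.59,.368,.209]))
# stand from top view
w=(280,150,420,225);h,s,v=cs(T,w)
cv2.imwrite('pics/t8c.png',cv2.resize(T['image'][130:230,270:420],None,fx=5,fy=5,interpolation=cv2.INTER_CUBIC)[:,:,::-1])
print(solve(S,name='n8',rxfree=True))
E
```

```text
{'clock': np.float64(9.05), 'tool_pos': array([0.591 , 0.3681, 0.3288]), 'orientation': array([179.9127,  -0.0542, -78.3325]), 'opening': np.float64(0.0599)}
[([65, 37, 14, 13, 117], [311.4, 202.9])]
[-0.0007  0.0011  0.1206]
(array([ 0.5165, -0.0104, 12.1516,  0.0027,  0.0051, -3.284 ,  0.0373,
        2.7694]), np.float64(585.1476440429688))
```

View pics/c8.png

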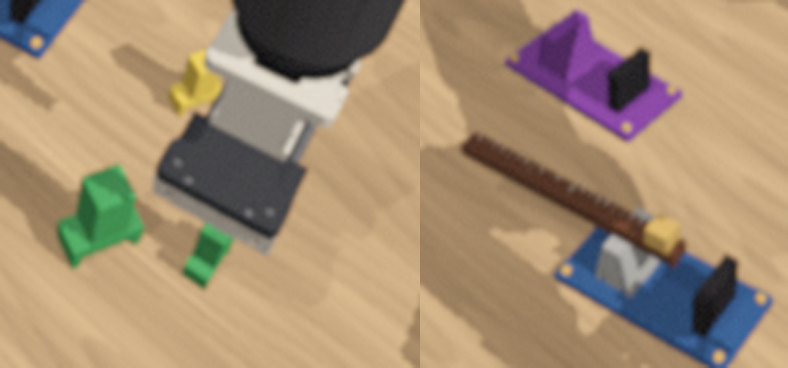

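View pics/t8c.png

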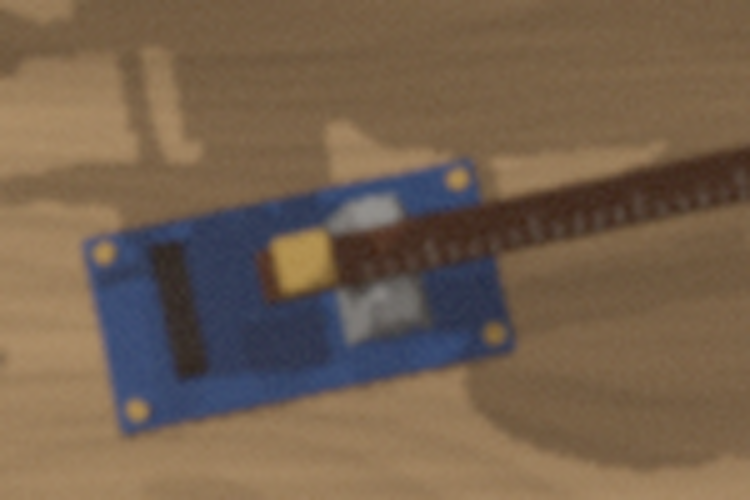

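The beam is still balanced: brass pixel unchanged in scene, beam centred over the ridge in top. The gripper is aligned over the small saddle, clear of the big one at crop (105,210) and the yellow one at (195,85). Descending.

Emit:
{"name": "carry_out", "arguments": {
  "moves": "0.06 -0.001 0.001 0.04 0 0 0;0.06 -0.001 0.001 0.07 0 0 0;0.06 -0.001 0.001 0.1 0 0 0;0.06 -0.001 0.001 0.125 0 0 0;0.06 -0.001 0.001 0.125 0 0 0;0.06 -0.001 0.001 0.125 0 0 0"
}}

```text
clock: 9.75
tool_pos: [0.5905, 0.369, 0.2053]
orientation: [-180.0, -0.0, -78.3]
force: [0.4, -0.1, 0.8]
opening: 0.0597
```

```bash
python3 - <<'E'
from bf import *
o=ctrl.get_obs();print({k:np.round(o[k],4) for k in('clock','tool_pos','force','orientation','opening')})
S=snap('scene','s9')
a=cv2.resize(S['image'][240:370,320:480],(720,585),interpolation=cv2.INTER_CUBIC)[:,:,::-1]
cv2.imwrite('pics/c9.png',a)
E
```

```text
{'clock': np.float64(9.75), 'tool_pos': array([0.5905, 0.369 , 0.2053]), 'force': array([ 0.4361, -0.0925,  0.8465]), 'orientation': array([-179.9982,   -0.0267,  -78.3489]), 'opening': np.float64(0.0597)}
```

View pics/c9.png

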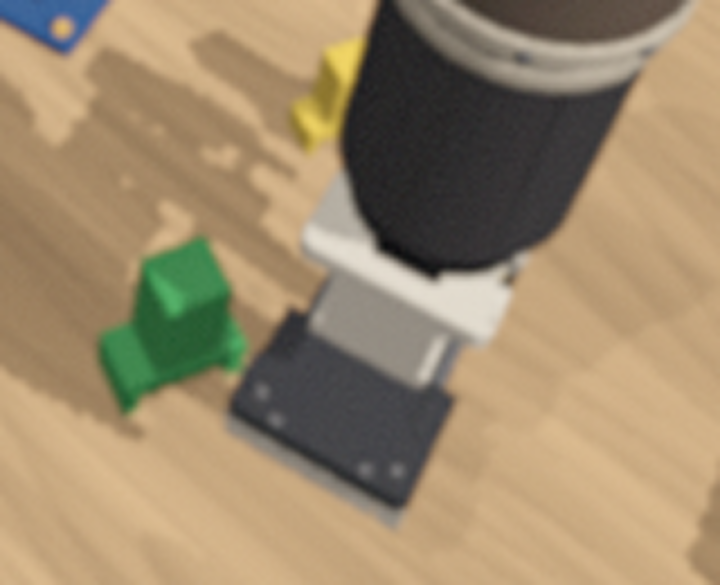

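The saddle is hidden under the gripper, there has been no contact, and the big saddle is clear. I close and lift a little; the opening should read about 24 mm.

Emit:
{"name": "carry_out", "arguments": {
  "moves": "0.035 0 0 0 0 0 0;0.03 0 0 0 0 0 0;0.025 0 0 0 0 0 0;0.02 0 0 0 0 0 0;0.015 0 0 0 0 0 0;0.01 0 0 0 0 0 0;0.01 0 0 0 0 0 0;0.01 0 0 -0.02 0 0 0;0.01 0 0 -0.06 0 0 0;0.01 0 0 -0.1 0 0 0;0.01 0 0 -0.125 0 0 0;0.01 0 0 -0.125 0 0 0;0.01 0 0 -0.125 0 0 0"
}}

```text
clock: 11.1
tool_pos: [0.5899, 0.3695, 0.33]
orientation: [-180.0, 0.1, -78.3]
force: [0.6, -0.2, -0.5]
opening: 0.0246
```

```bash
python3 - <<'E'
from bf import *
o=ctrl.get_obs();print({k:np.round(o[k],4) for k in('clock','tool_pos','force','orientation','opening')})
S=snap('scene','s10');T=snap('top','t10');brasspt(S,(240,160,370,260),'')
a=cv2.resize(S['image'][210:340,340:500],(720,585),interpolation=cv2.INTER_CUBIC)[:,:,::-1]
cv2.imwrite('pics/c10.png',a)
E
```

```text
{'clock': np.float64(11.1), 'tool_pos': array([0.5899, 0.3695, 0.33  ]), 'force': array([ 0.65  , -0.221 , -0.5296]), 'orientation': array([-179.9696,    0.0534,  -78.3236]), 'opening': np.float64(0.0246)}
[([65, 37, 14, 13, 116], [311.4, 202.9])]
```

View pics/c10.png

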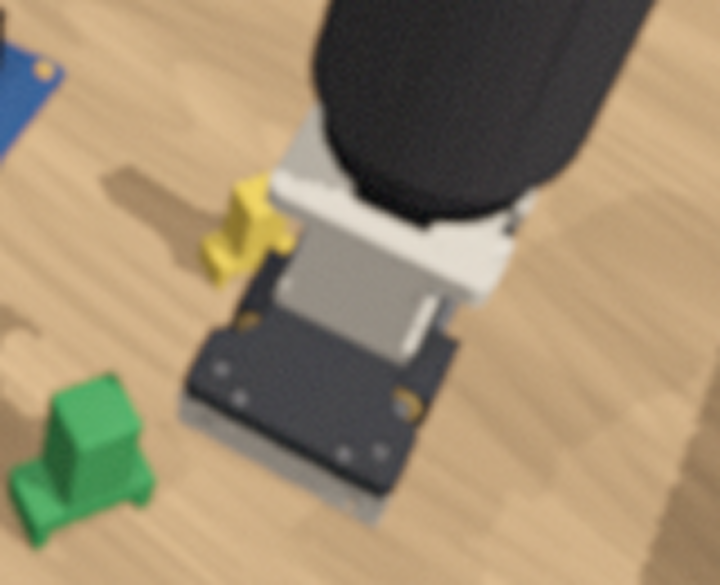

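The small green saddle is in hand (24.6 mm) and the yellow and big green ones are undisturbed. Moving to hover above the knife with the feet at about z 0.125, over the brass.

Emit:
{"name": "carry_out", "arguments": {
  "moves": "0.01 0.355 0.146 0 0 0 0;0.01 0.355 0.146 0 0 0 0;0.01 0.355 0.146 0 0 0 0;0.01 0.355 0.146 0 0 0 0;0.01 0.355 0.146 0 0 0 0;0.01 0.355 0.146 0 0 0 0;0.01 0.355 0.146 0 0 0 0;0.01 0.355 0.146 0 0 0 0;0.01 0.355 0.146 0 0 0 0;0.01 0.355 0.146 0 0 0 0;0.01 0.355 0.146 0 0 0 0"
}}

```text
clock: 12.3
tool_pos: [0.5191, -0.0072, 0.329]
orientation: [179.9, -0.0, -78.3]
force: [-0.4, -0.3, 0.1]
opening: 0.0245
```

```bash
python3 - <<'E'
from bf import *
o=ctrl.get_obs();print({k:np.round(o[k],4) for k in('clock','tool_pos','force','orientation','opening')})
S=snap('scene','s11');T=snap('top','t11');brasspt(S,(240,160,370,260),'')
a=cv2.resize(S['image'][120:250,230:370],(700,650),interpolation=cv2.INTER_CUBIC)[:,:,::-1]
b=cv2.resize(T['image'][130:230,270:420],(700,467),interpolation=cv2.INTER_CUBIC)[:,:,::-1]
cv2.imwrite('pics/c11.png',cv2.resize(np.vstack([a,b]),None,fx=.53,fy=.53))
# S-only green fit at known z: feet z = tcp z - .159-.045
z=o['tool_pos'][2]-.2045
for P,w in((S,(250,120,370,240)),(T,(280,120,420,230))):
    h,s,v=cs(P,w); m=((h>45)&(h<80)&(s>90)).astype(np.float32); print('green px',m.sum())
E
```

```text
{'clock': np.float64(12.3), 'tool_pos': array([ 0.5191, -0.0072,  0.329 ]), 'force': array([-0.4483, -0.271 ,  0.0845]), 'orientation': array([179.9432,  -0.0056, -78.3011]), 'opening': np.float64(0.0245)}
[([66, 36, 13, 14, 112], [312.3, 202.5])]
green px 94.0
green px 0.0
```

View pics/c11.png

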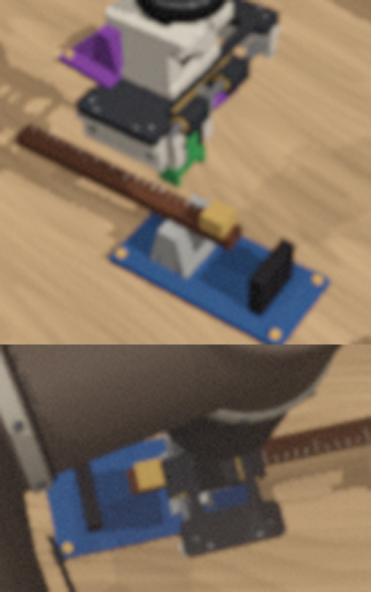

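The saddle hangs upright above the ridge at scene (r175, c302). I overlay the predicted outline, hovering and seated, to check the along-beam offset.

```bash
python3 - <<'E'
from bf import *
S=ctrl.snapshot('scene');o=ctrl.get_obs()
w=(270,140,350,240);k=8
a=cv2.resize(S['image'][w[1]:w[3],w[0]:w[2]],None,fx=k,fy=k,interpolation=cv2.INTER_CUBIC)[:,:,::-1].copy()
def outl(V,col):
    q=np.array([pix(S,v)[::-1] for v in V]); q=(q-[w[0],w[1]]+.5)*k-.5
    cv2.polylines(a,[cv2.convexHull(q.astype(np.float32)).round().astype(np.int32)],True,col,1)
tp=o['tool_pos']; sx,sy=tp[0]+.0003,tp[1]-.0013
for b in SAD[:3]: outl(place(b,sx,sy,11.7,0,tp[2]-.2043),(0,255,255))
for b in SAD[2:]: outl(place(b,sx,sy,11.7,0,.064),(255,0,255))
for b in (box(0,0,.06,.06001,.06,.02),box(0,0,.01,.06,.06,.02,.06,.04),box(0,.1,.01,.06,.06,.016)): outl(place(b,.517,-.0092,12),(255,255,255))
d=np.array([.5196,-.0105]);u=np.array([-.2028,.979])
c=d-u*.07
for b in (box(0,0,.06,.074,.024,.26),box(0,.11,.074,.092,.024,.024)): outl(place(b,c[0],c[1],11.7),(0,0,255))
cv2.imwrite('pics/c12.png',cv2.resize(a,None,fx=.74,fy=.74))
E
```

```text
(no output)
```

View pics/c12.png

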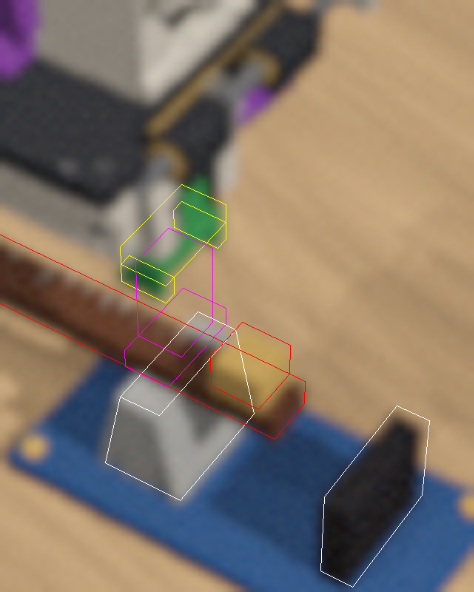

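The overlay agrees within about 1 px for the saddle, knife and brass. The seated outline falls on the beam over the ridge. I descend in two stages, stopping 4 mm short to look.

Emit:
{"name": "carry_out", "arguments": {
  "moves": "0.01 0 0 0.015 0 0 0;0.01 0 0 0.030 0 0 0;0.01 0 0 0.040 0 0 0;0.01 0 0 0.048 0 0 0;0.01 0 0 0.054 0 0 0;0.01 0 0 0.057 0 0 0;0.01 0 0 0.057 0 0 0;0.01 0 0 0.057 0 0 0"
}}

```text
clock: 13.25
tool_pos: [0.5192, -0.0076, 0.273]
orientation: [-180.0, -0.0, -78.3]
force: [0.3, 0.4, -0.6]
opening: 0.0241
```

```bash
python3 - <<'E'
from bf import *
o=ctrl.get_obs();print({k:np.round(o[k],4) for k in('clock','tool_pos','force','orientation','opening')})
S=snap('scene','s13');brasspt(S,(240,160,370,260),'')
a=cv2.resize(S['image'][140:250,240:360],(655,600),interpolation=cv2.INTER_CUBIC)[:,:,::-1]
cv2.imwrite('pics/c13.png',a)
E
```

```text
{'clock': np.float64(13.25), 'tool_pos': array([ 0.5192, -0.0076,  0.273 ]), 'force': array([ 0.3151,  0.4236, -0.6343]), 'orientation': array([-179.9694,   -0.0013,  -78.3067]), 'opening': np.float64(0.0241)}
[([66, 37, 13, 13, 112], [312.1, 202.5])]
```

View pics/c13.png

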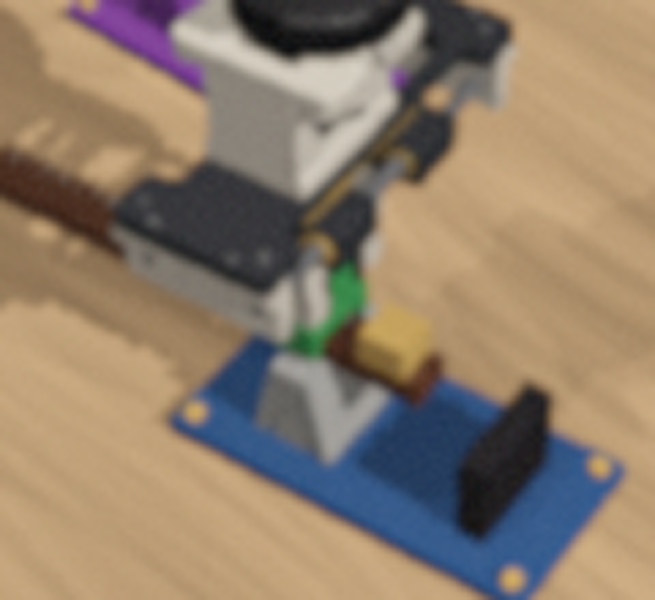

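The saddle straddles the beam over the ridge and the brass block hasn't moved. I lower the last 4–5 mm and open gently.

Emit:
{"name": "carry_out", "arguments": {
  "moves": "0.01 0 0 0.002 0 0 0;0.01 0 0 0.004 0 0 0;0.01 0 0 0.0045 0 0 0;0.01 0 0 0.0045 0 0 0;0.01 0 0 0.0045 0 0 0"
}}

```text
clock: 13.8
tool_pos: [0.5191, -0.0076, 0.2688]
orientation: [-180.0, -0.0, -78.3]
force: [-2.1, -0.4, 6.1]
opening: 0.0241
```

```bash
python3 - <<'E'
from bf import *
o=ctrl.get_obs();print({k:np.round(o[k],4) for k in('clock','tool_pos','force','opening')})
S=snap('scene','s14');brasspt(S,(240,160,370,260),'')
E
```

```text
{'clock': np.float64(13.8), 'tool_pos': array([ 0.5191, -0.0076,  0.2688]), 'force': array([-2.061 , -0.4044,  6.1295]), 'opening': np.float64(0.0241)}
[([66, 37, 13, 13, 113], [312.1, 202.5])]
```

Contact is made at 6 N, so the roof is seated. I unload slightly, open, pause, then rise.

Emit:
{"name": "carry_out", "arguments": {
  "moves": "0.01 0 0 -0.0005 0 0 0;0.01 0 0 -0.0005 0 0 0;0.026 0 0 -0.0005 0 0 0;0.028 0 0 -0.0005 0 0 0;0.031 0 0 -0.0005 0 0 0;0.035 0 0 -0.0005 0 0 0;0.04 0 0 -0.0005 0 0 0;0.04 0 0 -0.0005 0 0 0;0.04 0 0 -0.0005 0 0 0"
}}

```text
clock: 14.75
tool_pos: [0.519, -0.0076, 0.2687]
orientation: [-180.0, 0.0, -78.3]
force: [0.7, 0.0, -0.5]
opening: 0.0398
```

```bash
python3 - <<'E'
from bf import *
o=ctrl.get_obs();print({k:np.round(o[k],4) for k in('clock','tool_pos','force','opening')})
S=snap('scene','s15');brasspt(S,(240,160,370,260),'')
a=cv2.resize(S['image'][140:250,240:360],(655,600),interpolation=cv2.INTER_CUBIC)[:,:,::-1]
cv2.imwrite('pics/c15.png',a)
E
```

```text
{'clock': np.float64(14.75), 'tool_pos': array([ 0.519 , -0.0076,  0.2687]), 'force': array([ 0.7108,  0.0415, -0.46  ]), 'opening': np.float64(0.0398)}
[([66, 37, 13, 13, 112], [312.1, 202.6])]
```

View pics/c15.png

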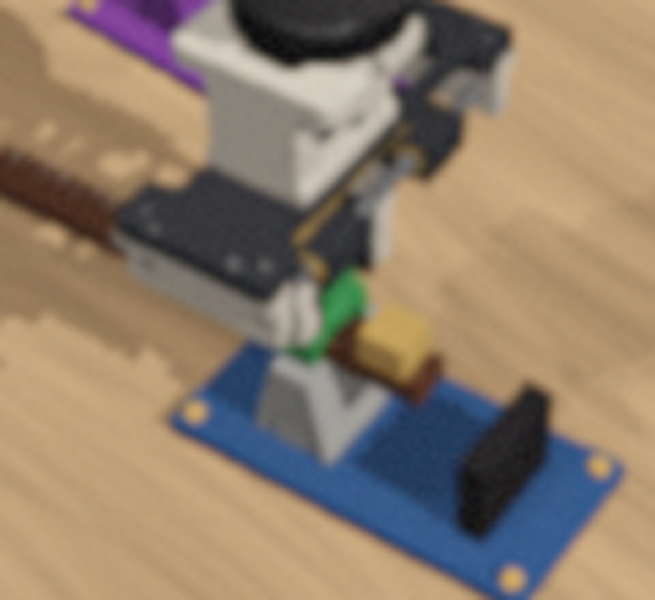

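The fingers are off, the saddle stands and the beam hasn't moved. I retreat straight up, then back away for a clear view.

Emit:
{"name": "carry_out", "arguments": {
  "moves": "0.05 0 0 0 0 0 0;0.06 0 0 0 0 0 0;0.06 0 0 -0.01 0 0 0;0.06 0 0 -0.03 0 0 0;0.06 0 0 -0.06 0 0 0;0.06 0 0 -0.1 0 0 0;0.06 0 0 -0.14 0 0 0;0.06 -0.05 0 -0.14 0 0 0;0.06 -0.1 0 -0.14 0 0 0;0.06 -0.15 0 -0.14 0 0 0;0.06 -0.2 0 -0.14 0 0 0;0.06 -0.25 0 -0.14 0 0 0;0.06 -0.3 0 -0.14 0 0 0;0.06 -0.3 0 -0.14 0 0 0;0.06 -0.3 0 -0.14 0 0 0"
}}

```text
clock: 16.3
tool_pos: [0.4577, 0.2873, 0.409]
orientation: [180.0, -0.0, -78.2]
force: [0.6, -1.3, -0.7]
opening: 0.0598
```

```bash
python3 - <<'E'
from bf import *
np.set_printoptions(precision=4,suppress=True)
o=ctrl.get_obs();print({k:np.round(o[k],4) for k in('clock','tool_pos','force','opening')})
S=snap('scene','s16');T=snap('top','t16');brasspt(S,(240,160,370,260),'')
a=cv2.resize(S['image'][130:240,240:360],(560,513),interpolation=cv2.INTER_CUBIC)[:,:,::-1]
b=cv2.resize(T['image'][130:230,270:420],(560,373),interpolation=cv2.INTER_CUBIC)[:,:,::-1]
cv2.imwrite('pics/c16.png',cv2.resize(np.vstack([a,b]),None,fx=.67,fy=.67))
W=[(280,165,330,225),(320,140,370,200)]
ms=[]
for P,w in zip((S,T),W):
    h,s,v=cs(P,w); ms.append(((h>45)&(h<80)&(s>90)).astype(np.float32))
print([m.sum() for m in ms])
def cost(q,idx=(0,1)):
    c=0
    for i in idx:
        P,w,m=(S,T)[i],W[i],ms[i]
        im=np.zeros(((w[3]-w[1])*SS,(w[2]-w[0])*SS),np.float32)
        for b in SAD: draw(im,P,place(b+[0,0,.064],*q),1.,w)
        c+=((lo(im)-m)**2).sum()
    return c
for idx in((0,1),(0,),(1,)):
    r=differential_evolution(cost,[(.5,.54),(-.03,.01),(0,25)],args=(idx,),seed=0,maxiter=60,polish=False);print(idx,r.x,r.fun)
E
```

```text
{'clock': np.float64(16.3), 'tool_pos': array([0.4577, 0.2873, 0.409 ]), 'force': array([ 0.5873, -1.3004, -0.7186]), 'opening': np.float64(0.0598)}
[([66, 36, 13, 12, 103], [312.1, 201.6])]
[np.float32(272.0), np.float32(177.0)]
(0, 1) [ 0.5204 -0.0098  8.2882] 104.26953125
(0,) [ 0.5223 -0.0096 17.6895] 50.3203125
(1,) [ 0.5196 -0.0099  2.0058] 46.53125
```

View pics/c16.png

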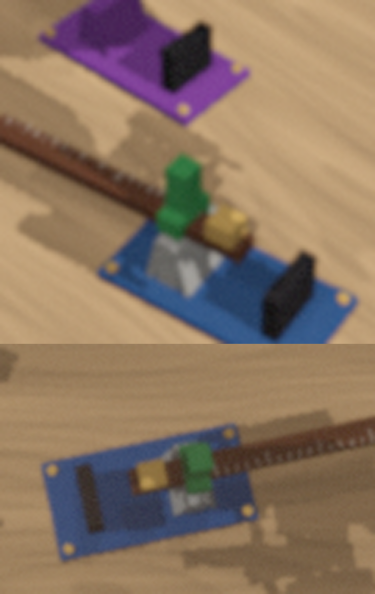

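The saddle fits at (0.520, -0.010), within about 1 mm of the knife along the beam; the kinematics say (0.519, -0.009). I wait a second and check stability.

Emit:
{"name": "carry_out", "arguments": {
  "moves": "0.06 0 0 0 0 0 0;0.06 0 0 0 0 0 0;0.06 0 0 0 0 0 0;0.06 0 0 0 0 0 0;0.06 0 0 0 0 0 0;0.06 0 0 0 0 0 0;0.06 0 0 0 0 0 0;0.06 0 0 0 0 0 0;0.06 0 0 0 0 0 0;0.06 0 0 0 0 0 0"
}}

```text
clock: 17.4
tool_pos: [0.4582, 0.2862, 0.4086]
orientation: [180.0, -0.0, -78.3]
force: [-0.5, -0.1, -0.3]
opening: 0.0598
```

```bash
python3 - <<'E'
from bf import *
S=snap('scene','s17');brasspt(S,(240,160,370,260),'')
A=cv2.imread('pics/s16.png')[140:260,240:370].astype(int);B=S['image'][140:260,240:370,::-1].astype(int)
d=np.abs(A-B).mean(2);print('diff mean/max/95',d.mean(),d.max(),np.percentile(d,95))
A=cv2.imread('pics/s8.png')[160:200,250:300].astype(int);
cv2.imwrite('pics/c17.png',cv2.resize(np.hstack([cv2.imread('pics/s7.png')[150:240,240:350],S['image'][150:240,240:350,::-1]]),None,fx=3.6,fy=3.6,interpolation=cv2.INTER_CUBIC))
E
```

```text
[([66, 36, 13, 12, 104], [312.1, 201.6])]
diff mean/max/95 1.1445726495726498 13.0 3.0
```

View pics/c17.png

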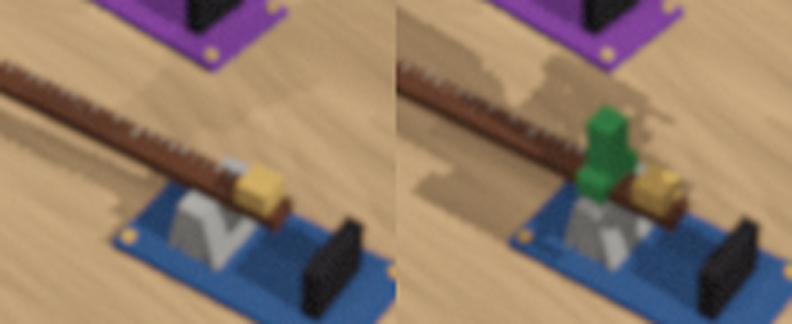

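Before (left) and after (right), the beam lies at the same attitude and is static. The saddle is upright over the ridge, and the rest is clear. The 1 px brass shift comes from the arm's shadow on its front face. Handing in.

```bash
python3 -c "
from plant import ctrl
print(ctrl.close_job())"
```

```text
the job is handed in; nothing more can be done
None
```

I slid the brass-block beam about 56 mm along the blue stand's knife edge until it balanced, and let go. Then I set the small green saddle astride it above the edge and handed the job in at about 17.5 s. I did not touch the yellow saddle, the large green one or the purple stand.

**Last checks:**
- **Position:** the camera fit puts the saddle at (0.520, -0.010). That is within about 1 mm of the knife along the beam, and the arm's own position reading agrees to about 1 mm. Sideways it sits about 3 mm off the knife's centre, as the beam itself does.
- **Stability:** pictures one second apart show no motion. The beam looks level and clear of the black rest, and the saddle looks upright. The gripper had backed well away.

**What disagreed:**
- **Beam tilt:** the numeric fit was not usable. It jumped between -3.7° and +2.8° while the beam did not move, so "level" rests on the unchanged beam and brass-block positions in the pictures.
- **Saddle yaw:** the fits from the single views differ, at 18° and 2°. The jaws held it at 11.7°.
- **Brass block:** its detected position read 1 px higher at the end, which I put down to the arm's shadow.

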